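Catch the fittings from the bench feeder

TASK

Take the green dish by its upright grip block and hold it under the chute of the feeder, pushing the gate's two yellow feet up with the dish's rim so that the brass and the black fitting slide down into the dish while you hold it there. Then set the dish down flat on the open bench, well clear of the feeder, with both fittings still in it, and let go.

Things in the scene. Friction and masses are not known exactly. Their poses are not given: they have to be found in the camera images.
- green_dish_center (a point): green open dish (an orange twin is not wanted), 126 (x) x 120 (y) x 40 mm high, 3 mm walls, 110-170 g. Point: middle of the dish, 20 mm above its underside; z up. Grip: upright block 24 (x) x 18 (y) x 52 mm high, underside level with the dish's, centred 100 mm from the point along the dish's -x, on a neck 14 mm wide; pinch its 18 mm along y. Stands left or right of the feeder.
- outlet (a point): lip of the steel chute, 155 mm up; z up; chute 46 wide rises 30 deg along +x, fittings exit to -x (robot side). Yellow gate slides up 45, falls shut (80 g); two feet, undersides 105 mm up, span x -45..15, |y| 32..88. Dish centred at x -20, axes parallel, meets both with its rims; raised 35 mm past touch (rim at 140; 28 needed) both fittings slide out in 1 s. Stand: x 90..240, top 280 up.
- brass_fitting: brass-coloured chunky machined fitting: a block 32 x 26 x 14 mm with a round boss 16 mm across and 6 mm high on top, 35 g. Origin at the centre of its underside, z up out of the block. It starts in the chute, lying on the chute floor, nearest the gate.
- black_fitting: black chunky machined fitting: a block 32 x 26 x 14 mm with a round boss 16 mm across and 6 mm high on top, 35 g. Origin at the centre of its underside, z up out of the block. It starts in the chute, lying on the chute floor, just behind the brass one.
Things that resemble listed ones, but are neither listed nor needed, are in the scene too. There is more than one size of the part that bears green_dish_center; the job needs the middle-sized. Several things have the shape of the black_fitting; the one meant has the colours described above.

How it is judged:
On the way:
1. both fittings have been caught in the green dish while it is held up under the chute's lip (x of brass_fitting in the frame of green_dish_center between -0.062 and 0.062 m and y of brass_fitting in the frame of green_dish_center between -0.059 and 0.059 m and z of brass_fitting in the frame of green_dish_center between -0.022 and 0.018 m and x of black_fitting in the frame of green_dish_center between -0.062 and 0.062 m and y of black_fitting in the frame of green_dish_center between -0.059 and 0.059 m and z of black_fitting in the frame of green_dish_center between -0.022 and 0.018 m and height (world z) of green_dish_center above 0.085 m and horizontal distance between green_dish_center and outlet below 0.07 m), for 0.2 s.
At the end, for the whole second after the job is handed in: The green dish stands flat on the bench (its centre point 20 mm up, within 6 mm; tilt under 7 degrees), its middle at least 100 mm away horizontally from the chute's lip, with both fittings at rest inside its walls (x of brass_fitting in the frame of green_dish_center between -0.062 and 0.062 m and y of brass_fitting in the frame of green_dish_center between -0.059 and 0.059 m and z of brass_fitting in the frame of green_dish_center between -0.022 and 0.018 m and x of black_fitting in the frame of green_dish_center between -0.062 and 0.062 m and y of black_fitting in the frame of green_dish_center between -0.059 and 0.059 m and z of black_fitting in the frame of green_dish_center between -0.022 and 0.018 m and height (world z) of green_dish_center between 0.014 and 0.026 m and angle between green_dish_center's own z axis and vertical below 0.12 rad and horizontal distance between green_dish_center and outlet above 0.1 m and linear speed of each of brass_fitting, black_fitting below 0.03 m/s); the robot touches nothing.
It also fails if it takes over 64 s, if anything falls off the work surface, if the arm or the gripper's body presses on something with over 40 N, if the wrist force passes 120 N, or if a joint passes its speed limit or range.

ROBOT

A 6-joint arm with a two-finger parallel gripper is mounted at the origin on the work surface. World frame = base frame: x ahead of the robot, y to its left, z up, the work surface at z = 0. Lengths are in m, angles in rad, forces in N, time in s.
With the tool pointing down it reaches from about 0.3 to 0.875 m from the base axis. Payload 6.4 kg.
Tool frame: the origin (TCP) lies between the finger pads; the fingertips stand 25 mm ahead of it and the grasp point (between the pads) lies 6 mm ahead of it; z points along the fingers, y is the line along which they close (so a half turn about z gives the same grasp; the last joint's range is limited). The gripper opens to 85 mm and grips with 20 to 120 N. Pads are 22 mm wide; open, the fingers measure 114 mm over their backs; the gripper's body (76 mm by 85 mm) begins 54 mm behind the grasp point. The pads swing forward as they close: fully open they stand 13 mm farther back than shut.
Start: joints at [1.109, 0.181, 1.607, -0, 1.354, -0.206], TCP at [0.145, 0.556, 0.256] pointing down, gripper open.
Joint ranges: [-2.99, 2.99], [-0.89, 2.07], [0.3, 2.58], [-1.14, 4.28], [0, 2.63], [-3.12, 3.12]. Speed limits (rad/s): [2.57, 2.57, 3.01, 3.14, 3.14, 3.14].

INTERFACE

Orientations are given as a unit quaternion [w, x, y, z].
In Python, from bench import ctrl gives the robot as it stands.
- The arm moves only by the tool servo_tool, never from a script. Its argument "series" is text: rows parted by semicolons, each of 7 numbers parted by spaces: the gripper command: -1 is fully open, 1 is shut, values between are in proportion, then the shift along the tool's x, y, z in m, then the turn, a rotation vector about the tool's x, y, z in degrees. A call has 1 to 12 rows; each row is the pose to reach, as a shift and turn from the pose commanded when the call began, along the tool's axes at that moment; what a row does not reach only later rows make up. A row lasts 1/12 s, in which the tool goes at most 41.7 mm and 7.16 degrees, less where a joint would pass 70% of its speed; a pose out of reach is approached as far as the arm can. A call with a gripper value outside its range is refused whole. The fingers move at their own pace and stop on an object; the grip force is fixed at half the most. Time passes only in rows, so rows that repeat a pose let the fingers close. It gives the time, the measured TCP pose, the force, the opening and the grip force at its end, in the units of the state.
- ctrl.get_obs(): the state, without advancing time (a new reading comes with each control period).
- ctrl.camera(name): name is "scene" or "top" or "wrist"; returns a dict with "img" (480x640x3 uint8, red, green, blue), "z_map" (480x640 float32, m along the optical axis (not along the pixel's ray), 0 where there is no reading), "fovy" (degrees; the focal length in pixels is half the picture's height over the tangent of half this angle, whatever the lens; pixels are square), "cx", "cy" (the principal point, pixels), "extrinsics" (4x4, takes a point from camera to world coordinates); the wrist camera has in their place "T_tool_cam" (4x4, takes a point from camera to tool coordinates, whose origin is the TCP and whose axes are the flange's). Camera axes: x right, y down, z forward; pixel columns grow to the right and rows downward; lengths in m; the calibration is good to about 2 mm. A picture is of the moment at which its call begins: read the wrist's pose just before it.
- ctrl.hand_in(): hands the job in; it is judged then, once.
The state is a dict: "time_s": time; "q": joint angles; "dq": joint speeds; "joint_efforts": joint torques, N m; "eef_pos": TCP position; "eef_rot": TCP orientation; "wrist_force": force on the tool from outside, world axes, zero at the start; "torque": the same for the moment, N m; "opening": opening from 0.0 (shut) to 1.0 (fully open); "grasp_force": force on a finger pad.
Only numpy, scipy, OpenCV 4.12 (cv2) and the standard library are available. Lean on these libraries where they do the work, as an engineer would, in place of code of your own. Each camera call takes 0.05 s, during which the arm holds its last target. There are 200 camera calls.

## Working session

There is one attempt and no reset: what is moved stays moved. The work goes in short steps, Python scripts to look and compute and a tool call to move; the robot and the scene stay as the last step left them, time stands still between calls to the robot, and variables do not carry over. Pictures are saved under pics/ and viewed, at most 10 in all, crops included, and the job is handed in when it is done.

Besides the shell and the picture viewer there is one more tool, called after "Request:" in YAML: its name, and indented under it one key for each argument. servo_tool: Moves the arm, as the interface text tells. Its arguments: {"type":"object","properties":{"series":{"type":"string"}},"required":["series"]}

```bash
mkdir -p pics; cat > h.py <<'E'
import numpy as np, cv2
from bench import ctrl
def cam(n):
    o=ctrl.get_obs(); c=ctrl.camera(n); im=c["img"]; f=im.shape[0]/2/np.tan(np.radians(c["fovy"])/2)
    if n=="wrist":
        w,x,y,z=o["eef_rot"]
        from scipy.spatial.transform import Rotation as R
        T=np.eye(4);T[:3,:3]=R.from_quat([x,y,z,w]).as_matrix();T[:3,3]=o["eef_pos"];T=T@c["T_tool_cam"]
    else: T=c["extrinsics"]
    return dict(im=im,z=c["z_map"],f=f,cx=c["cx"],cy=c["cy"],T=np.array(T))
def cloud(c):
    v,u=np.mgrid[:c["z"].shape[0],:c["z"].shape[1]]; z=c["z"]
    p=np.stack([(u-c["cx"])/c["f"]*z,(v-c["cy"])/c["f"]*z,z],-1)
    p=p@c["T"][:3,:3].T+c["T"][:3,3]; p[z==0]=np.nan
    return p
def ray(c,u,v,h):
    d=c["T"][:3,:3]@np.array([(u-c["cx"])/c["f"],(v-c["cy"])/c["f"],1]); o=c["T"][:3,3]
    return o+d*(h-o[2])/d[2]
def save(n,im): cv2.imwrite("pics/"+n,cv2.cvtColor(im,cv2.COLOR_RGB2BGR))
E
python3 - <<'E'
from h import *
o=ctrl.get_obs();print(o)
for n in("scene","top"):
    c=cam(n);save(n+"1.png",c["im"]);print(n,c["f"],c["cx"],c["cy"],c["T"].round(3).tolist(),(c["z"]==0).mean())
E
```

```text
{'time_s': 0.0, 'q': array([ 1.10870324e+00,  1.81533992e-01,  1.60804619e+00,  5.22381658e-06,
        1.35379233e+00, -2.06309984e-01]), 'dq': array([-9.15049010e-04, -3.11854924e-05, -2.39960266e-04, -1.48542659e-03,
        8.54298294e-04, -4.79330684e-04]), 'joint_efforts': array([-8.44942565e-05, -4.44870651e+01, -3.51335049e+01, -3.03060915e-04,
        9.25391971e-03,  1.55042204e-05]), 'eef_pos': array([0.1452248 , 0.55581591, 0.25536963]), 'eef_rot': array([-2.94319089e-04,  1.27543706e-01,  9.91832552e-01, -8.39854941e-04]), 'wrist_force': array([ 0.30218413,  0.47817298, -0.15872584]), 'torque': array([ 0.0195351 , -0.08267878,  0.04592186]), 'grasp_force': 0.0, 'opening': 0.9962142143957211}
scene 436.74628698471594 319.3666187933332 239.3153658360952 [[-0.683, 0.495, -0.537, 1.1], [0.73, 0.469, -0.496, 0.343], [0.006, -0.731, -0.682, 0.777], [0.0, 0.0, 0.0, 1.0]] 0.005247395833333333
top 512.3073119132507 315.3368170608011 246.00902814526623 [[0.004, -0.99, 0.139, 0.407], [-1.0, -0.007, -0.024, -0.117], [0.025, -0.139, -0.99, 1.22], [0.0, 0.0, 0.0, 1.0]] 0.004208984375
```

View pics/scene1.png

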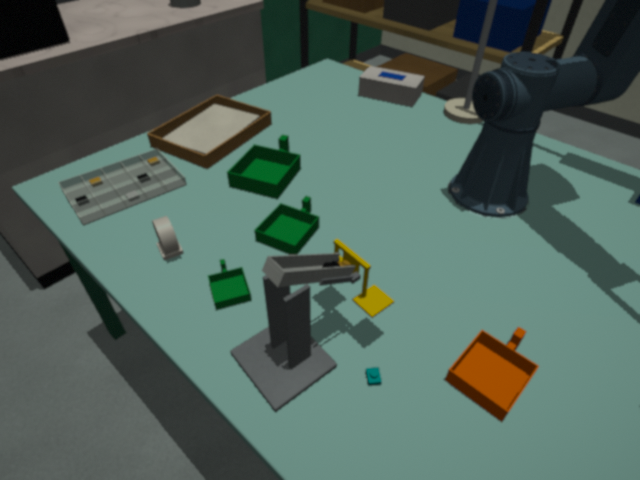

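View pics/top1.png

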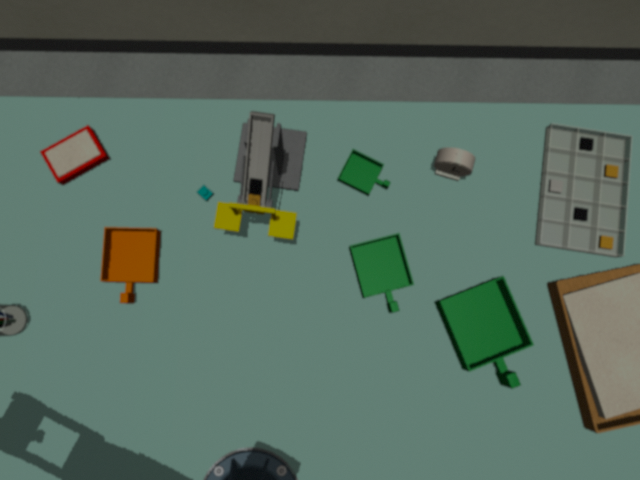

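The scene view shows green dishes at (229,288), (288,228) and (265,170), an orange twin at (492,372), and the feeder at (300,300) with its yellow feet. In the top view the green ones are small at (360,172), middle at (380,267) and large at (483,322). The middle one should measure about 126 x 120 mm, so I'll measure all three.

```bash
cat > m.py <<'E'
from h import *
def comps(m,a=60):
    n,l,s,c=cv2.connectedComponentsWithStats(m.astype(np.uint8)); return [(l==i) for i in range(1,n) if s[i,4]>a]
for n in("scene","top"):
    c=cam(n);P=cloud(c);h=cv2.cvtColor(c["im"],cv2.COLOR_RGB2HSV)
    g=(h[...,0]>50)&(h[...,0]<70)&(h[...,1]>180)&(h[...,2]>40)
    print(n)
    for m in comps(g):
        p=P[m&np.isfinite(P[...,2])]; 
        if len(p)<50 or p[:,2].max()>.2: continue
        rim=p[(p[:,2]>.012)]
        (cx,cy),(w,hh),a=cv2.minAreaRect((p[:,:2]*1000).astype(np.float32))
        v,u=np.nonzero(m); print(" green px",u.mean().round(),v.mean().round(),"rect",round(cx),round(cy),round(w),round(hh),round(a,1),"zmax",np.percentile(p[:,2],[90,99]).round(3))
    y=(h[...,0]>24)&(h[...,0]<34)&(h[...,1]>180)&(h[...,2]>90)
    for m in comps(y):
        p=P[m&np.isfinite(P[...,2])];v,u=np.nonzero(m)
        print(" yel px",u.mean().round(),v.mean().round(),len(p))
        for lo,hi in((.09,.125),(.125,.3)):
            q=p[(p[:,2]>lo)&(p[:,2]<hi)]
            if len(q)>10:print("   ",lo,np.r_[q.min(0),q.max(0),np.median(q,0)].round(3),[np.round(t,1) for t in cv2.minAreaRect((q[:,:2]*1000).astype(np.float32))])
c=cam("top");save("crop.png",cv2.resize(c["im"][100:400,190:540],None,fx=2,fy=2,interpolation=cv2.INTER_CUBIC))
E
python3 m.py
```

```text
scene
 green px 266.0 170.0 rect 400 -530 172 161 21.6 zmax [0.053 0.055]
 green px 298.0 223.0 rect 528 -296 121 120 15.7 zmax [0.038 0.04 ]
 green px 269.0 235.0 rect 565 -298 65 98 14.3 zmax [0.039 0.041]
 green px 232.0 299.0 rect 772 -225 34 76 62.3 zmax [0.026 0.028]
 yel px 352.0 254.0 183
    0.125 [ 0.622 -0.055  0.194  0.64   0.037  0.201  0.631 -0.007  0.199] [array([630.9,  -8.9]), array([92.4, 10. ]), np.float64(81.6)]
 yel px 373.0 301.0 625
    0.09 [0.597 0.021 0.106 0.662 0.081 0.124 0.631 0.053 0.11 ] [array([629.9,  51.2]), array([54.7, 59. ]), np.float64(81.7)]
top
 green px 361.0 173.0 rect 751 -268 112 83 62.5 zmax [0.012 0.034]
 green px 397.0 254.0 rect 559 -341 136 60 46.7 zmax [0.027 0.035]
 green px 487.0 323.0 rect 398 -533 166 161 21.6 zmax [0.009 0.055]
 green px 444.0 311.0 rect 426 -447 49 21 22.5 zmax [0.056 0.057]
 green px 499.0 363.0 rect 302 -562 38 65 21.5 zmax [0.052 0.056]
 green px 512.0 379.0 rect 275 -581 27 22 17.6 zmax [0.072 0.073]
 yel px 255.0 219.0 1345
    0.09 [ 0.581 -0.099  0.103  0.658  0.077  0.124  0.616 -0.046  0.11 ] [array([619.1, -11. ]), array([173.9,  58.2]), np.float64(82.4)]
    0.125 [ 0.618 -0.059  0.125  0.642  0.034  0.203  0.629 -0.011  0.199] [array([632.1, -12.6]), array([93.3, 17.4]), np.float64(83.1)]
```

View pics/crop.png

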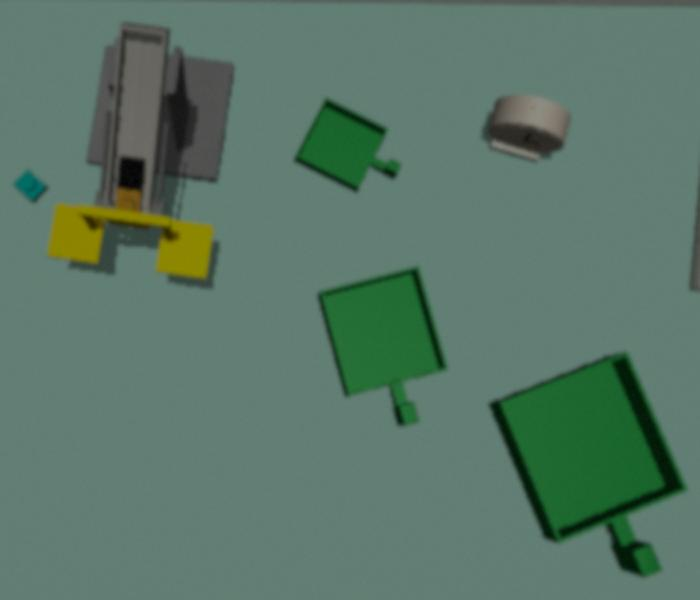

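The crop confirms it. The small dish is at crop (340,145), the middle one at (382,332) and the large one at (588,447). The middle one (120–126 mm, rim at 40 mm) matches the description, and its grip block is at crop (405,413). The feeder holds brass at (128,200) and black at (132,172), with the feet at (77,234) and (186,250). Next I'll get the poses.

```bash
cat > d.py <<'E'
from h import *
c=cam("top")
k=[ray(c,190+u/2,100+v/2,.04)[:2]*1000 for u,v in((320,294),(417,268),(446,369),(347,395))]
k=np.array(k);print(k.round(),k.mean(0),[np.linalg.norm(k[i]-k[i-1]).round() for i in range(4)],
 "yaw",[np.degrees(np.arctan2(*(a-b)[::-1])).round(1) for a,b in((k[0],k[3]),(k[1],k[2]))],[np.degrees(np.arctan2(*(a-b)[::-1])).round(1)-90 for a,b in((k[0],k[1]),(k[3],k[2]))])
print("block",ray(c,190+405/2,100+411/2,.052))
for n in("scene","top"):
    c=cam(n);P=cloud(c)
    h=cv2.cvtColor(c["im"],cv2.COLOR_RGB2HSV);g=(h[...,0]>48)&(h[...,0]<72)&(h[...,1]>120)
    d=np.hypot(P[...,0]-.447,P[...,1]+.34)
    m=g&(d<.05)&(P[...,2]>.046); p=P[m];print(n,"blocktop",len(p),p.mean(0).round(4) if len(p) else 0,np.median(p[:,2]))
    m=g&(np.hypot(P[...,0]-.545,P[...,1]+.31)<.1)&(P[...,2]>.03)&(P[...,2]<.046);p=P[m];r=cv2.minAreaRect((p[:,:2]*1000).astype(np.float32));print(" rim",r,np.percentile(p[:,2],90))
E
python3 d.py
```

```text
[[ 572. -226.]
 [ 603. -340.]
 [ 485. -372.]
 [ 455. -257.]] [ 528.63610901 -298.76173528] [np.float64(121.0), np.float64(118.0), np.float64(122.0), np.float64(119.0)] yaw [np.float64(14.6), np.float64(14.9)] [np.float64(15.5), np.float64(14.799999999999997)]
block [ 0.43632363 -0.32123265  0.052     ]
scene blocktop 36 [ 0.4374 -0.3197  0.0508] 0.05089961810564314
 rim ((519.3755493164062, -298.88104248046875), (154.07493591308594, 120.64958953857422), 15.312198638916016) 0.04010142932058769
top blocktop 69 [ 0.4342 -0.3239  0.0517] 0.05197166416340737
 rim ((519.97509765625, -301.77716064453125), (145.22813415527344, 119.58490753173828), 15.026365280151367) 0.041988032217657414
```

```bash
cat > g.py <<'E'
import sys; from h import *
from scipy.spatial.transform import Rotation as R
# target: x y z (m) of TCP, yaw of tool y (deg), tool straight down
def go(x,y,z,ya,o=None):
    o=o or ctrl.get_obs(); w,a,b,c=o["eef_rot"]; R0=R.from_quat([a,b,c,w])
    t=np.radians(ya); Y=np.array([np.cos(t),np.sin(t),0]);Z=np.array([0,0,-1.]);R1=R.from_matrix(np.c_[np.cross(Y,Z),Y,Z])
    print("shift",(R0.inv().apply(np.array([x,y,z])-o["eef_pos"])).round(4),"turn",(R0.inv()*R1).as_rotvec(degrees=True).round(2))
if __name__=="__main__":
    o=ctrl.get_obs();print(o["time_s"],np.round(o["eef_pos"],4),np.round(o["q"],2),np.round(o["wrist_force"],1),o["opening"],o["grasp_force"])
    a=[float(v) for v in sys.argv[1:]]
    for i in range(0,len(a),4): go(*a[i:i+4])
E
python3 g.py .42 .15 .27 90 .433 -.323 .2 105
```

```text
0.4 [0.1455 0.5562 0.2562] [ 1.11  0.18  1.61 -0.    1.35 -0.21] [ 0.4 -0.8  0.2] 0.9932330164285075 0.0
shift [-0.3684 -0.3235 -0.0138] turn [-1.000e-02 -0.000e+00 -1.466e+01]
shift [-0.5007 -0.7778  0.0563] turn [-1.000e-02 -1.000e-02 -2.966e+01]
```

Request:
servo_tool:
  series: "-1 -0.368 -0.324 -0.014 0 0 -14.7;-1 -0.368 -0.324 -0.014 0 0 -14.7;-1 -0.368 -0.324 -0.014 0 0 -14.7;-1 -0.368 -0.324 -0.014 0 0 -14.7;-1 -0.368 -0.324 -0.014 0 0 -14.7;-1 -0.368 -0.324 -0.014 0 0 -14.7;-1 -0.368 -0.324 -0.014 0 0 -14.7;-1 -0.368 -0.324 -0.014 0 0 -14.7;-1 -0.368 -0.324 -0.014 0 0 -14.7;-1 -0.368 -0.324 -0.014 0 0 -14.7;-1 -0.368 -0.324 -0.014 0 0 -14.7;-1 -0.368 -0.324 -0.014 0 0 -14.7"

```text
time_s: 1.4
eef_pos: [0.4206, 0.1475, 0.2708]
eef_rot: [0.001, -0.0, 1.0, -0.0]
wrist_force: [1.5, -0.6, 0.7]
opening: 1.001
grasp_force: 0.0
```

```bash
python3 g.py  .42 -.323 .2 105
```

```text
1.4 [0.4206 0.1475 0.2708] [ 0.07 -0.13  1.9  -0.    1.38 -1.5 ] [ 1.5 -0.6  0.7] 1.0011580252957697 0.0
shift [ 0.0007 -0.4705  0.0708] turn [-1.0e-02  7.0e-02 -1.5e+01]
```

Request:
servo_tool:
  series: "-1 0 -0.47 0.03 0 0 -15;-1 0 -0.47 0.03 0 0 -15;-1 0 -0.47 0.03 0 0 -15;-1 0 -0.47 0.03 0 0 -15;-1 0 -0.47 0.03 0 0 -15;-1 0 -0.47 0.03 0 0 -15;-1 0 -0.47 0.05 0 0 -15;-1 0 -0.47 0.07 0 0 -15;-1 0 -0.47 0.07 0 0 -15;-1 0 -0.47 0.07 0 0 -15;-1 0 -0.47 0.07 0 0 -15;-1 0 -0.47 0.07 0 0 -15"

```text
time_s: 2.4
eef_pos: [0.4192, -0.3232, 0.1997]
eef_rot: [0.0, -0.13, 0.991, -0.0]
wrist_force: [0.8, -0.5, -0.9]
opening: 1.003
grasp_force: 0.0
```

Request:
servo_tool:
  series: "-1 0 0 0 0 0 0;-1 0 0 0 0 0 0;-1 0 0 0 0 0 0"

```text
time_s: 2.65
eef_pos: [0.4197, -0.3198, 0.2001]
eef_rot: [-0.0, -0.131, 0.991, 0.001]
wrist_force: [0.8, 0.3, 0.4]
opening: 1.002
grasp_force: 0.0
```

```bash
cat > w.py <<'E'
from h import *
c=cam("wrist");save("w1.png",c["im"]);P=cloud(c);h=cv2.cvtColor(c["im"],cv2.COLOR_RGB2HSV);g=(h[...,0]>48)&(h[...,0]<72)&(h[...,1]>120)
m=g&(P[...,2]>.046)&(P[...,2]<.058);p=P[m];v,u=np.nonzero(m);print("block",len(p),u.mean(),v.mean(),p.mean(0).round(4),[np.round(t,1) for t in cv2.minAreaRect((p[:,:2]*1000).astype(np.float32))])
m=g&(P[...,2]>.03)&(P[...,2]<.046);p=P[m];print("rim",len(p),np.round(cv2.boxPoints(cv2.minAreaRect((p[:,:2]*1000).astype(np.float32)))))
E
python3 w.py; python3 g.py .433 -.323 .15 105
```

```text
block 4433 156.2582900969998 163.1716670426348 [ 0.4111 -0.4396  0.0526] [array([ 437.2, -417.6]), array([199.1, 181.2]), np.float64(69.9)]
rim 5743 [[ 315. -480.]
 [ 484. -569.]
 [ 647. -262.]
 [ 478. -173.]]
2.7 [ 0.42   -0.3193  0.2004] [-0.88  0.13  1.78  0.    1.23 -2.71] [-1.2 -0.5 -0.2] 1.0008176233094876 0.0
shift [-0.0116 -0.0069  0.0504] turn [0.02 0.01 0.08]
```

View pics/w1.png

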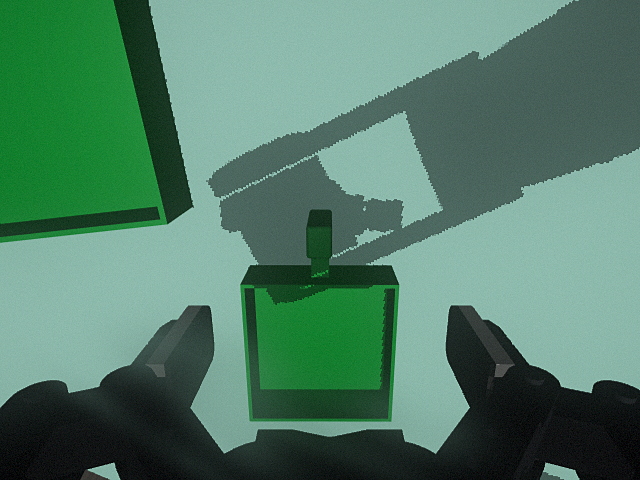

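The wrist view shows the middle dish at (320,340), its block top at (319,222) and the large dish at the upper left. I'll restrict the mask to the middle dish.

```bash
cat > w.py <<'E'
from h import *
c=cam("wrist");P=cloud(c);h=cv2.cvtColor(c["im"],cv2.COLOR_RGB2HSV);g=(h[...,0]>48)&(h[...,0]<72)&(h[...,1]>120)
v,u=np.mgrid[:480,:640];g&=(u>215)&(u<425)
m=g&(P[...,2]>.047)&(P[...,2]<.058)&(v<262);p=P[m];print("block",len(p),u[m].mean(),v[m].mean(),p.mean(0).round(4),[np.round(t,1) for t in cv2.minAreaRect((p[:,:2]*1000).astype(np.float32))])
m=g&(P[...,2]>.036)&(P[...,2]<.046)&(v>262);p=P[m];r=cv2.minAreaRect((p[:,:2]*1000).astype(np.float32));print("rim",len(p),r,p[:,2].mean())
E
python3 w.py
```

```text
block 807 318.07930607187114 240.11648079306073 [ 0.433  -0.3245  0.0522] [array([ 433.5, -324.1]), array([23.5, 17.6]), np.float64(14.5)]
rim 2519 ((530.677001953125, -298.48590087890625), (127.71710968017578, 120.36040496826172), 14.833662033081055) 0.04001189288228759
```

```bash
python3 g.py .4333 -.3242 .12 104.7 .4333 -.3242 .036 104.7
```

```text
2.75 [ 0.4201 -0.3191  0.2006] [-0.87  0.13  1.78  0.    1.23 -2.71] [-0.2  0.6 -0.5] 0.9992155437564635 0.0
shift [-0.0114 -0.0083  0.0806] turn [-0.    0.02  0.42]
shift [-0.0113 -0.0083  0.1646] turn [-0.    0.02  0.42]
```

Request:
servo_tool:
  series: "-1 -0.0114 -0.0083 0.03 0 0 0.4;-1 -0.0114 -0.0083 0.06 0 0 0.4;-1 -0.0114 -0.0083 0.08 0 0 0.4;-1 -0.0114 -0.0083 0.1 0 0 0.4;-1 -0.0114 -0.0083 0.12 0 0 0.4;-1 -0.0114 -0.0083 0.14 0 0 0.4;-1 -0.0114 -0.0083 0.155 0 0 0.4;-1 -0.0114 -0.0083 0.1645 0 0 0.4;-1 -0.0114 -0.0083 0.1645 0 0 0.4;-1 -0.0114 -0.0083 0.1645 0 0 0.4;-1 -0.0114 -0.0083 0.1645 0 0 0.4;-1 -0.0114 -0.0083 0.1645 0 0 0.4"

```text
time_s: 3.75
eef_pos: [0.4339, -0.3259, 0.0372]
eef_rot: [0.001, -0.128, 0.992, -0.001]
wrist_force: [0.6, -0.0, 0.3]
opening: 1.004
grasp_force: 0.0
```

Request:
servo_tool:
  series: "0 0 0 0 0 0 0;0.2 0 0 0 0 0 0;0.4 0 0 0 0 0 0;0.6 0 0 0 0 0 0;0.8 0 0 0 0 0 0;1 0 0 0 0 0 0;1 0 0 0 0 0 0;1 0 0 0 0 0 0;1 0 0 0 0 0 0;1 0 0 0 0 0 0;1 0 0 0 0 0 0;1 0 0 0 0 0 0"

```text
time_s: 4.75
eef_pos: [0.4331, -0.3255, 0.036]
eef_rot: [0.0, -0.127, 0.992, -0.0]
wrist_force: [-0.9, -0.6, 3.2]
opening: 0.202
grasp_force: 59.0
```

Request:
servo_tool:
  series: "1 0 0 -0.005 0 0 0;1 0 0 -0.012 0 0 0;1 0 0 -0.02 0 0 0;1 0 0 -0.03 0 0 0;1 0 0 -0.038 0 0 0;1 0 0 -0.044 0 0 0;1 0 0 -0.044 0 0 0;1 0 0 -0.044 0 0 0"

```text
time_s: 5.42
eef_pos: [0.4333, -0.3256, 0.0805]
eef_rot: [0.0, -0.127, 0.992, -0.001]
wrist_force: [0.1, -0.3, -1.0]
opening: 0.202
grasp_force: 58.5
```

```bash
python3 g.py .416 .016 .08 82.3 .516 .003 .08 82.3 ; python3 - <<'E'
from h import *
c=cam("wrist");P=cloud(c);h=cv2.cvtColor(c["im"],cv2.COLOR_RGB2HSV);g=(h[...,0]>48)&(h[...,0]<72)&(h[...,1]>120)
o=ctrl.get_obs()["eef_pos"]
m=g&(np.hypot(P[...,0]-o[0]-.097,P[...,1]-o[1]-.026)<.1)&(P[...,2]>.045);p=P[m]
print(len(p),np.percentile(p[:,2],[50,90,98]))
q=p[p[:,2]>.075];A=np.c_[q[:,:2]-q[:,:2].mean(0),np.ones(len(q))];print(q.mean(0),np.linalg.lstsq(A,q[:,2],rcond=None)[0],cv2.minAreaRect((q[:,:2]*1000).astype(np.float32)))
E
```

```text
5.4167 [ 0.4333 -0.3256  0.0805] [-0.86  0.34  1.81  0.    0.99 -2.69] [ 0.1 -0.3 -1. ] 0.20191375306753737 58.48162114620209
shift [-6.960e-02  3.349e-01  1.000e-04] turn [-0.06  0.05 22.35]
shift [-1.631e-01  2.970e-01  2.000e-04] turn [-0.06  0.05 22.35]
4415 [0.07932116 0.09751145 0.11328209]
[ 0.44629334 -0.32189549  0.0935197 ] [-0.5837245  -0.10807908  0.0935197 ] ((464.5069580078125, -317.4462890625), (64.00545501708984, 120.17354583740234), 14.643584251403809)
```

```bash
cat > t.py <<'E'
from h import *
c=cam("wrist");P=cloud(c);h=cv2.cvtColor(c["im"],cv2.COLOR_RGB2HSV);g=(h[...,0]>48)&(h[...,0]<72)&(h[...,1]>120)
ob=ctrl.get_obs();o=ob["eef_pos"];w,a,b,_=ob["eef_rot"];X=-np.array([a*a-b*b,2*a*b]);X/=np.linalg.norm(X);X*=1 if X[0]>0 else -1;Y=np.array([-X[1],X[0]])
d=P[...,:2]-o[:2];lx=d@X;ly=d@Y;g&=(P[...,2]>.02)
for s,n in((g&(abs(ly)<.045),"mid"),(g&(abs(abs(ly)-.06)<.004),"side")):
    for x in np.arange(.03,.18,.01):
        m=s&(abs(lx-x)<.005)
        if m.sum()>5:print(n,round(x,2),m.sum(),np.percentile(P[...,2][m],[10,50,95]).round(4))
save("w2.png",c["im"])
E
python3 t.py
```

```text
mid 0.03 15 [0.0707 0.0712 0.0718]
mid 0.04 1707 [0.0666 0.0721 0.0786]
side 0.04 157 [0.0687 0.0715 0.0761]
side 0.06 8 [0.0738 0.0745 0.0756]
side 0.07 137 [0.0613 0.0664 0.0725]
side 0.08 174 [0.0474 0.0527 0.0598]
side 0.09 7 [0.0467 0.0475 0.0486]
```

View pics/w2.png

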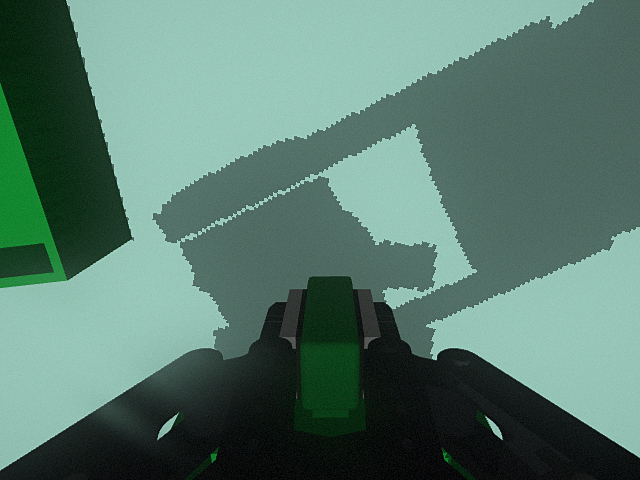

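The wrist view shows the block held at (330,370) with the dish hidden behind the gripper. I'll check tilt from the fixed cameras.

```bash
cat > t.py <<'E'
from h import *
ob=ctrl.get_obs();o=ob["eef_pos"];w,a,b,_=ob["eef_rot"];X=np.array([a*a-b*b,2*a*b]);X/=np.linalg.norm(X);X*=1 if X[0]>0 else -1;Y=np.array([-X[1],X[0]])
print("tcp",o.round(4),"yaw",np.degrees(np.arctan2(X[1],X[0])).round(2))
def look(n,show=0):
    c=cam(n);P=cloud(c);h=cv2.cvtColor(c["im"],cv2.COLOR_RGB2HSV);g=(h[...,0]>46)&(h[...,0]<74)&(h[...,1]>120)
    d=P[...,:2]-o[:2];lx=d@X;ly=d@Y;g&=(P[...,2]>o[2]-.07)&(lx>.02)&(lx<.19)&(abs(ly)<.08)
    f=g&(lx>.055)&(lx<.145)&(abs(ly)<.045);z=P[...,2]
    for _ in range(3):
        A=np.c_[lx[f]-.1,ly[f],np.ones(f.sum())];k=np.linalg.lstsq(A,z[f],rcond=None)[0]
        r=abs(z-(k[0]*(lx-.1)+k[1]*ly+k[2]));f=f&(r<.004)
    print(n,"floor n",f.sum(),"slope deg x,y",np.degrees(k[:2]).round(2),"z at centre",k[2].round(4))
    m=g&(z-(k[0]*(lx-.1)+k[1]*ly+k[2])>.03)&(lx>.03);print("  rim box",m.sum(),np.round(cv2.minAreaRect(np.c_[lx[m],ly[m]].astype(np.float32)*1000)[0]),np.round(cv2.minAreaRect(np.c_[lx[m],ly[m]].astype(np.float32)*1000)[1]))
    return c
if __name__=="__main__":
    for n in("top","scene"): look(n)
E
python3 t.py
```

```text
tcp [ 0.4328 -0.3251  0.0795] yaw 14.64
top floor n 825 slope deg x,y [-3.52  1.38] z at centre 0.0473
  rim box 232 [100.  -0.] [125. 120.]
scene floor n 558 slope deg x,y [0.01 0.17] z at centre 0.0458
  rim box 400 [100.   2.] [137. 123.]
```

The dish is level and centred 100 mm ahead of the TCP. I'll swing it round to stand in front of the feeder.

Request:
servo_tool:
  series: "1 -0.004 0.02 0 0 0 1.3;1 -0.01 0.048 0 0 0 3;1 -0.017 0.08 0 0 0 5.3;1 -0.024 0.115 0 0 0 7.7;1 -0.031 0.15 0 0 0 10;1 -0.038 0.185 0 0 0 12.3;1 -0.046 0.22 0 0 0 14.7;1 -0.053 0.255 0 0 0 17;1 -0.06 0.288 0 0 0 19.2;1 -0.066 0.315 0 0 0 21;1 -0.069 0.33 0 0 0 22;1 -0.07 0.335 0 0 0 22.3"

```text
time_s: 6.62
eef_pos: [0.4151, 0.0189, 0.0793]
eef_rot: [-0.001, 0.066, 0.998, 0.0]
wrist_force: [0.4, 0.7, -0.4]
opening: 0.205
grasp_force: 58.8
```

Request:
servo_tool:
  series: "1 0 0 0 0 0 0;1 0 0 0 0 0 0;1 0 0 0 0 0 0"

```text
time_s: 6.87
eef_pos: [0.4164, 0.0156, 0.0798]
eef_rot: [0.0, 0.067, 0.998, -0.0]
wrist_force: [0.2, -0.7, -2.0]
opening: 0.204
grasp_force: 58.7
```

```bash
python3 t.py; python3 g.py .516 .003 .08 82.3; python3 m.py | grep -A3 yel;python3 - <<'E'
from h import *
c=cam("scene");save("s2.png",cv2.resize(c["im"][180:380,220:460],None,fx=3,fy=3))
E
```

```text
tcp [0.4164 0.0156 0.0798] yaw -7.68
top floor n 1417 slope deg x,y [-0.2   0.05] z at centre 0.0466
  rim box 229 [96. -4.] [133. 124.]
scene floor n 894 slope deg x,y [-0.13 -0.01] z at centre 0.0463
  rim box 300 [103.   2.] [127. 121.]
6.9667 [0.4163 0.0155 0.0798] [-0.25  0.09  2.12 -0.    0.93 -1.69] [ 0.4  0.  -1. ] 0.203732530053859 58.74256789684296
shift [-0.1004  0.001  -0.0002] turn [-0.01  0.01 -0.03]
 yel px 353.0 255.0 213
    0.125 [ 0.621 -0.055  0.194  0.641  0.037  0.201  0.632 -0.003  0.198] [array([630.1,  -8.7]), array([92.9, 11.4]), np.float64(83.7)]
 yel px 374.0 300.0 690
    0.09 [0.596 0.021 0.106 0.662 0.082 0.123 0.63  0.053 0.109] [array([628.8,  51.8]), array([56.9, 61.2]), np.float64(82.0)]
top
 green px 361.0 172.0 rect 751 -267 111 83 63.5 zmax [0.012 0.033]
--
 yel px 255.0 219.0 1354
    0.09 [ 0.58  -0.099  0.103  0.658  0.077  0.125  0.617 -0.046  0.11 ] [array([619.3, -10.9]), array([174.1,  57.9]), np.float64(82.2)]
    0.125 [ 0.618 -0.059  0.137  0.642  0.034  0.204  0.628 -0.011  0.199] [array([631.9, -12.8]), array([93.1, 17.6]), np.float64(83.0)]
```

View pics/s2.png

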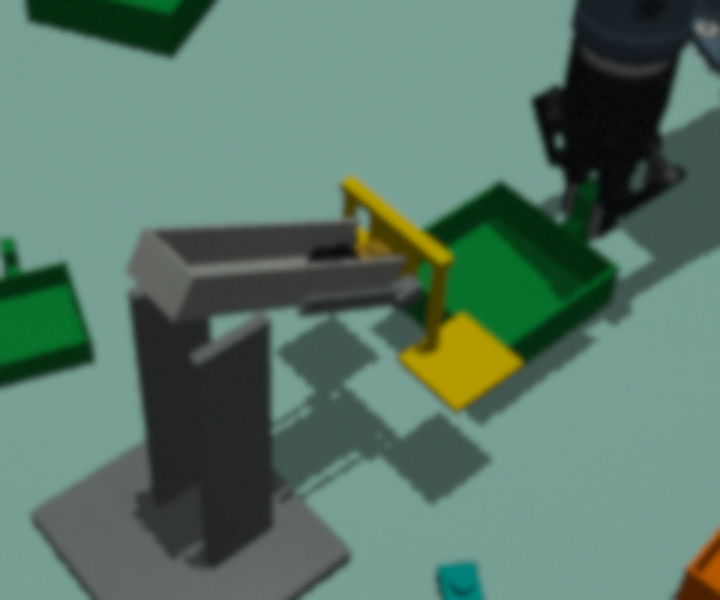

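The dish is level in front of the gate, its rim below the feet; brass at crop (375,248) with black behind it. Advancing in.

Request:
servo_tool:
  series: "1 -0.01 0 0 0 0 0;1 -0.025 0 0 0 0 0;1 -0.04 0 0 0 0 0;1 -0.055 0 0 0 0 0;1 -0.07 0.001 0 0 0 0;1 -0.085 0.001 0 0 0 0;1 -0.095 0.001 0 0 0 0;1 -0.1 0.001 0 0 0 0;1 -0.1 0.001 0 0 0 0;1 -0.1 0.001 0 0 0 0;1 -0.1 0.001 0 0 0 0"

```text
time_s: 8.08
eef_pos: [0.5144, 0.0044, 0.0795]
eef_rot: [-0.001, 0.067, 0.998, 0.0]
wrist_force: [0.3, 0.3, -0.4]
opening: 0.208
grasp_force: 58.8
```

Request:
servo_tool:
  series: "1 0 0 -0.004 0 0 0;1 0 0 -0.008 0 0 0;1 0 0 -0.012 0 0 0;1 0 0 -0.016 0 0 0;1 0 0 -0.02 0 0 0;1 0 0 -0.024 0 0 0;1 0 0 -0.028 0 0 0;1 0 0 -0.032 0 0 0;1 0 0 -0.036 0 0 0;1 0 0 -0.036 0 0 0;1 0 0 -0.036 0 0 0"

```text
time_s: 9.0
eef_pos: [0.5155, 0.0041, 0.1161]
eef_rot: [0.0, 0.067, 0.998, -0.0]
wrist_force: [0.5, 0.1, -2.4]
opening: 0.206
grasp_force: 58.6
```

```bash
python3 t.py; python3 m.py | grep -A3 yel
```

```text
tcp [0.5155 0.0041 0.1161] yaw -7.66
top floor n 386 slope deg x,y [-0.26 -0.21] z at centre 0.0832
  rim box 111 [100.  -2.] [128. 118.]
scene floor n 369 slope deg x,y [0.09 1.97] z at centre 0.0826
  rim box 267 [103.  26.] [ 88. 136.]
 yel px 353.0 249.0 205
    0.125 [ 0.62  -0.054  0.208  0.641  0.038  0.216  0.632 -0.005  0.213] [array([630.9,  -8.2]), array([93.3, 11.1]), np.float64(81.8)]
 yel px 374.0 295.0 739
    0.09 [0.575 0.02  0.091 0.662 0.082 0.125 0.631 0.054 0.124] [array([617.3,  52.9]), array([56.1, 85.7]), np.float64(82.5)]
    0.125 [0.599 0.021 0.125 0.663 0.082 0.15  0.631 0.049 0.126] [array([629.8,  51.3]), array([56.1, 59.7]), np.float64(81.9)]
top
--
 yel px 258.0 217.0 1293
    0.09 [ 0.581 -0.099  0.095  0.666  0.075  0.125  0.621 -0.057  0.123] [array([623.8, -11.9]), array([174.7,  63.5]), np.float64(79.2)]
    0.125 [ 0.58  -0.099  0.125  0.659  0.074  0.219  0.626 -0.022  0.128] [array([619.2, -11.1]), array([170.9,  59.5]), np.float64(82.4)]
```

Request:
servo_tool:
  series: "1 0 0 -0.004 0 0 0;1 0 0 -0.008 0 0 0;1 0 0 -0.012 0 0 0;1 0 0 -0.016 0 0 0;1 0 0 -0.02 0 0 0;1 0 0 -0.021 0 0 0;1 0 0 -0.021 0 0 0;1 0 0 -0.021 0 0 0;1 0 0 -0.021 0 0 0;1 0 0 -0.021 0 0 0;1 0 0 -0.021 0 0 0;1 0 0 -0.021 0 0 0"

```text
time_s: 10.25
eef_pos: [0.5152, 0.0042, 0.1366]
eef_rot: [-0.0, 0.067, 0.998, 0.0]
wrist_force: [0.2, -1.0, -2.5]
opening: 0.204
grasp_force: 59.4
```

Request:
servo_tool:
  series: "1 0 0 0 0 0 0;1 0 0 0 0 0 0;1 0 0 0 0 0 0;1 0 0 0 0 0 0;1 0 0 0 0 0 0;1 0 0 0 0 0 0;1 0 0 0 0 0 0;1 0 0 0 0 0 0;1 0 0 0 0 0 0;1 0 0 0 0 0 0;1 0 0 0 0 0 0;1 0 0 0 0 0 0"

```text
time_s: 11.25
eef_pos: [0.5153, 0.0042, 0.1368]
eef_rot: [0.0, 0.067, 0.998, -0.0]
wrist_force: [-0.4, -0.2, -2.1]
opening: 0.208
grasp_force: 59.4
```

```bash
python3 t.py; python3 - <<'E'
from h import *
c=cam("scene");d=cam("top");a=cv2.resize(c["im"][200:330,240:430],(570,390));b=cv2.resize(d["im"][100:290,190:340],(230,291))
o=np.zeros((390,800,3),np.uint8);o[:,:570]=a;o[:291,570:]=b;save("s3.png",o)
E
```

```text
tcp [0.5153 0.0042 0.1368] yaw -7.65
top floor n 354 slope deg x,y [-2.03 -1.06] z at centre 0.1041
  rim box 110 [100.  -2.] [127. 118.]
scene floor n 240 slope deg x,y [-0.88  1.43] z at centre 0.1033
  rim box 246 [113.  26.] [151.  72.]
```

View pics/s3.png

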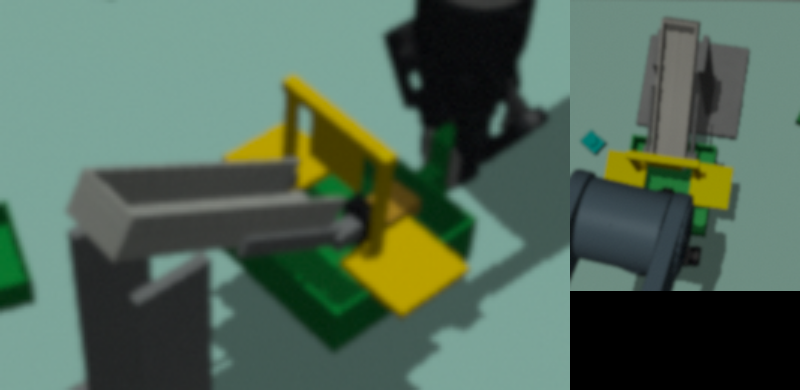

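The chute is empty. Brass is at (398,205) and black at (355,215), apparently in the dish. I'll check the heights so nothing gets caught on the lip.

```bash
cat > f.py <<'E'
from t import *
c=cam("scene");P=cloud(c);h=cv2.cvtColor(c["im"],cv2.COLOR_RGB2HSV)
d=P[...,:2]-o[:2];lx=d@X;ly=d@Y;b=(lx>.035)&(lx<.165)&(abs(ly)<.06)&(P[...,2]>o[2]-.04)&(P[...,2]<o[2]+.03)
H,S,V=h[...,0],h[...,1],h[...,2]
for n,m in(("brass",(H>8)&(H<23)&(S>90)&b),("black",(V<45)&(S<90)&b)):
    m=cv2.morphologyEx(m.astype(np.uint8),cv2.MORPH_OPEN,np.ones((2,2)))>0
    v,u=np.nonzero(m);print(n,m.sum(),u.mean().round(),v.mean().round(),"local x,y",lx[m].mean().round(3)-.1,ly[m].mean().round(3),"z-floor",(np.percentile(P[...,2][m],[5,50,95])-o[2]+.0335).round(3))
E
python3 f.py
```

```text
tcp [0.5153 0.0042 0.1368] yaw -7.66
brass 64 374.0 269.0 local x,y -0.045000000000000005 0.011 z-floor [0.012 0.019 0.021]
black 47 360.0 272.0 local x,y -0.010000000000000009 0.005 z-floor [0.006 0.03  0.033]
```

Request:
servo_tool:
  series: "1 0 0 0.003 0 0 0;1 0 0 0.008 0 0 0;1 0 0 0.014 0 0 0;1 0 0 0.02 0 0 0;1 0 0 0.026 0 0 0;1 0 0 0.032 0 0 0;1 0 0 0.038 0 0 0;1 0 0 0.044 0 0 0;1 0 0 0.05 0 0 0;1 0 0 0.055 0 0 0;1 0 0 0.057 0 0 0;1 0 0 0.057 0 0 0"

```text
time_s: 12.5
eef_pos: [0.5149, 0.0042, 0.0791]
eef_rot: [-0.001, 0.067, 0.998, 0.0]
wrist_force: [-0.3, 0.4, -2.3]
opening: 0.202
grasp_force: 59.5
```

```bash
python3 f.py
```

```text
tcp [0.5149 0.0042 0.0791] yaw -7.66
brass 13 370.0 284.0 local x,y -0.04800000000000001 0.004 z-floor [0.019 0.02  0.021]
black 40 358.0 290.0 local x,y -0.010000000000000009 0.004 z-floor [0.022 0.03  0.033]
```

Request:
servo_tool:
  series: "1 0.004 0 0 0 0 0;1 0.012 0 0 0 0 0;1 0.024 0 0 0 0 0;1 0.038 0 0 0 0 0;1 0.053 0 0 0 0 0;1 0.068 0 0 0 0 0;1 0.083 0 0 0 0 0;1 0.098 0 0 0 0 0;1 0.112 0 0 0 0 0;1 0.122 0 0 0 0 0;1 0.128 0 0 0 0 0;1 0.13 0 0 0 0 0"

```text
time_s: 13.55
eef_pos: [0.3856, 0.0217, 0.0799]
eef_rot: [0.0, 0.067, 0.998, 0.0]
wrist_force: [0.3, -1.1, -2.9]
opening: 0.208
grasp_force: 59.6
```

Request:
servo_tool:
  series: "1 0 0 0.003 0 0 0;1 0 0 0.008 0 0 0;1 0 0 0.014 0 0 0;1 0 0 0.02 0 0 0;1 0 0 0.026 0 0 0;1 0 0 0.031 0 0 0;1 0 0 0.035 0 0 0;1 0 0 0.038 0 0 0;1 0 0 0.038 0 0 0;1 0 0 0.038 0 0 0"

```text
time_s: 14.38
eef_pos: [0.3864, 0.0215, 0.0416]
eef_rot: [-0.0, 0.067, 0.998, 0.0]
wrist_force: [0.4, 0.1, -2.2]
opening: 0.2
grasp_force: 59.6
```

```bash
python3 f.py; python3 t.py;python3 g.py .389 .02 .036 82.3;python3 - <<'E'
from h import *
c=cam("scene");save("s4.png",cv2.resize(c["im"][180:330,300:500],(800,600)))
E
```

```text
tcp [0.3864 0.0215 0.0416] yaw -7.66
brass 95 408.0 271.0 local x,y -0.038000000000000006 0.009 z-floor [0.013 0.019 0.031]
black 61 399.0 275.0 local x,y -0.009000000000000008 0.009 z-floor [0.017 0.026 0.033]
tcp [0.3866 0.0214 0.0418] yaw -7.65
top floor n 1068 slope deg x,y [-0.42  0.02] z at centre 0.0087
  rim box 226 [100.  -2.] [125. 119.]
scene floor n 737 slope deg x,y [-0.31  0.12] z at centre 0.0084
  rim box 335 [102.   2.] [128. 122.]
14.5333 [0.3868 0.0214 0.0421] [-0.25  0.11  2.2  -0.    0.82 -1.69] [ 0.3  0.3 -1.7] 0.20405926355682516 59.582489132881165
shift [-0.0024 -0.0011  0.0061] turn [-0.01  0.04  0.04]
```

View pics/s4.png

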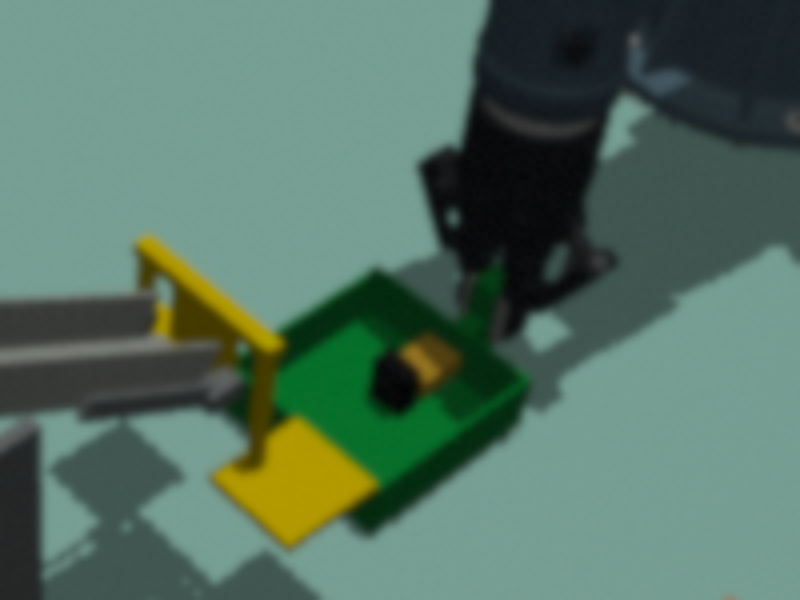

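Both fittings are in the dish, with black at (398,385) leaning on brass at (430,362). The dish is level, about 5.5 mm up and 150 mm from the lip. I'll set it down and release it.

Request:
servo_tool:
  series: "1 0 0 0.001 0 0 0;1 0 0 0.002 0 0 0;1 0 0 0.003 0 0 0;1 0 0 0.004 0 0 0;1 0 0 0.005 0 0 0;1 0 0 0.0056 0 0 0;1 0 0 0.0056 0 0 0;1 0 0 0.0056 0 0 0"

```text
time_s: 15.25
eef_pos: [0.3865, 0.0215, 0.0362]
eef_rot: [0.0, 0.067, 0.998, -0.0]
wrist_force: [-0.5, 1.0, 0.1]
opening: 0.201
grasp_force: 59.8
```

```bash
python3 t.py;python3 g.py
```

```text
tcp [0.3865 0.0215 0.0362] yaw -7.66
top floor n 1091 slope deg x,y [-0.37  0.35] z at centre 0.0031
  rim box 225 [100.  -2.] [125. 119.]
scene floor n 696 slope deg x,y [-0.38 -0.07] z at centre 0.0028
  rim box 330 [102.   2.] [127. 121.]
15.35 [0.3865 0.0215 0.0362] [-0.25  0.13  2.21 -0.    0.81 -1.69] [-0.4 -0.2 -0.2] 0.20258778721085383 59.780035614967346
```

On the bench, with no load on the wrist.

Request:
servo_tool:
  series: "0.5 0 0 0 0 0 0;0.4 0 0 0 0 0 0;0.2 0 0 0 0 0 0;0 0 0 0 0 0 0;-0.3 0 0 0 0 0 0;-0.6 0 0 0 0 0 0;-0.6 0 0 0 0 0 0;-0.6 0 0 0 0 0 0;-0.6 0 0 -0.01 0 0 0;-0.6 0 0 -0.03 0 0 0;-0.6 0 0 -0.05 0 0 0;-0.6 0 0 -0.07 0 0 0"

```text
time_s: 16.35
eef_pos: [0.386, 0.0216, 0.1068]
eef_rot: [-0.0, 0.067, 0.998, 0.0]
wrist_force: [1.3, -0.6, 0.1]
opening: 0.802
grasp_force: 0.0
```

Request:
servo_tool:
  series: "-0.6 0 0 -0.03 0 0 0;-0.6 0 0 -0.06 0 0 0;-0.6 0 0 -0.08 0 0 0;-0.6 0 0 -0.08 0 0 0;-0.6 0 0 -0.08 0 0 0;-0.6 0 0 -0.08 0 0 0"

```text
time_s: 16.85
eef_pos: [0.3859, 0.0216, 0.1854]
eef_rot: [-0.001, 0.067, 0.998, 0.0]
wrist_force: [-0.1, 0.2, 0.4]
opening: 0.799
grasp_force: 0.0
```

```bash
python3 g.py; python3 - <<'E'
from h import *
c=cam("scene");P=cloud(c)
a=cv2.resize(c["im"][180:330,300:500],(800,600));save("s5.png",a)
E
```

```text
16.85 [0.3859 0.0216 0.1854] [-0.25 -0.19  2.12 -0.    1.2  -1.69] [-0.1  0.2  0.4] 0.7993439178314042 0.0
```

View pics/s5.png

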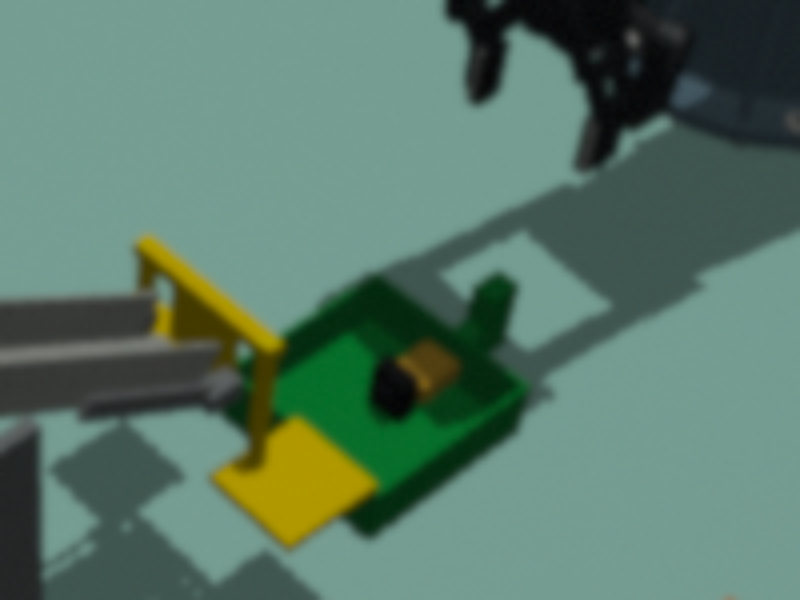

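The dish stands flat and released, with both fittings inside: black at (395,388), brass at (430,368). The gripper is clear.

```bash
python3 -c "from bench import ctrl;print(ctrl.hand_in())"
```

```text
the job is handed in; nothing more can be done
None
```

The job is handed in: the brass and black fittings were caught in the green dish, which now stands flat on the bench about 150 mm from the chute's lip with the gripper clear; no verdict was returned.

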